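Swap the wrong bearing in the kit rack and lock the keeper

ROBOT

A 6-joint arm with a two-finger parallel gripper is mounted at the origin on the work surface; the furniture and walls round the work are solid. World frame = base frame: x ahead of the robot, y to its left, z up, the work surface at z = 0. Lengths are in mm, angles in rad, forces in N, time in s.
With the tool pointing down it reaches from about 275 to 750 mm from the base axis. Payload 10.2 kg.
Tool frame: the origin (TCP) lies at the very end of the fingers, on their centre line; the grasp point (between the pads) lies 19 mm behind it; z points along the fingers, y is the line along which they close (so a half turn about z gives the same grasp; the last joint's range is limited). The gripper opens to 85 mm and grips with 20 to 120 N. Pads are 22 mm wide; open, the fingers measure 114 mm over their backs; the gripper's body (76 mm by 85 mm) begins 54 mm behind the grasp point. The pads swing forward as they close: fully open they stand 13 mm farther back than shut.
Start: joints at [0.912, 0.313, 1.498, -0, 1.331, -0.223], TCP at [221.634, 475.93, 231.294] pointing down, gripper open.
Joint ranges: [-2.94, 2.94], [-0.97, 2.17], [0.19, 2.56], [-1.23, 4.37], [0.02, 3.11], [-2.88, 2.88]. Speed limits (rad/s): [2.39, 2.39, 3.01, 3.14, 3.14, 3.14].

INTERFACE

Orientations are given as a unit quaternion [w, x, y, z].
In Python, from rig import * gives the robot as it stands. The module is installed in compiled form; this text tells all that it offers.
- The arm moves only by the shell command python3 -m crank 'ROWS' [FORCE]. ROWS is JSON, a list that holds one entry, the list of rows, each a list of 7 numbers: the shift along the tool's x, y, z in units of 25 mm (1.0 is 25 mm), then the turn, a rotation vector about the tool's x, y, z in units of 8 degrees (1.0 is 8 degrees), then the finger opening in mm, from 0 to 85.4. A call has exactly 8 rows; each row shifts and turns the commanded pose from where the row before left it, along the tool's axes as they then stand; what a row does not reach is not made up. A row lasts 1/10 s, in which the tool goes at most 50 mm and 8.59 degrees, less where a joint would pass 70% of its speed; a pose out of reach is approached as far as the arm can. A call is refused whole if a number of a shift passes 1 or a number of a turn 1, either way. A call with a gripper value outside its range is refused whole. The fingers move at their own pace and stop on an object; FORCE is the grip in N (left out, the last holds). Time passes only in rows, so rows that do not move let the fingers close, or fill a call up. It gives the time, the measured TCP pose, the force, the opening and the grip force at its end, in the units of the state.
- sense(): the state, without advancing time (a new reading comes with each control period).
- capture(name): name is "scene" or "top"; returns the picture (480x640x3 uint8, blue, green, red); there is no depth.
- camera_model(name): a dict with "fx", "fy", "cx", "cy" (pixels), "world_from_camera" (4x4, takes a point from camera to world coordinates). Camera axes: x right, y up, looking along -z (the intrinsics and any distortion apply to the point x, -y, -z); pixel columns grow to the right and rows downward; lengths in mm; the calibration is good to about 2 mm. A picture is of the moment at which its call begins. camera_model takes no time and is no camera call.
- finish_job(): hands the job in; it is judged then, once.
The state is a dict: "time_s": time; "joints": joint angles; "dq": joint speeds; "tau": joint torques, N m; "eef_pos": TCP position; "ee_rot": TCP orientation; "force": force on the tool from outside, world axes, zero at the start; "wrist_torque": the same for the moment, N m; "grip_width": opening from 0.0 (shut) to 1.0 (fully open); "grip_force": force on a finger pad.
Only numpy, scipy, OpenCV 4.12 (cv2) and the standard library are available. Lean on these libraries where they do the work, as an engineer would, in place of code of your own. Each camera call takes 0.05 s, during which the arm holds its last target. There are 200 camera calls.

TASK

The sloping green rack must hold three identical small bearings, but one of its bays holds a larger wrong one, so the keeper bar cannot be closed. Take the wrong bearing out and set it down flat in the empty compartment of the blue stock tray, put the matching small bearing from the tray into the freed bay, resting on its two pins like its neighbours, and then slide the keeper bar fully home over all three. Do not drop a bearing, and leave the other bearings and the things on the bench where they are.

Things in the scene. Friction and masses are not known exactly. Their poses are not given: they have to be found in the camera images.
- rack: fixed kit rack, 138 x 252 x 185 mm: green board on a dark steel frame. Origin: centre of its footprint on the bench; x to its rear, y its left, z up. The board rises to +x at 35 degrees: up-slope (0.819, 0, 0.574), outward normal (-0.574, 0, 0.819) in this frame. Three bays, pitch 72 mm, 68 mm wide between fences 12 mm high: fingers fit only up- and down-slope of a bearing, along the normal
- seat_1 (a point): seat of one of the three bays (numbered in no fixed order): the underside centre of a 47 mm bearing lies here, on the board, when it rests on the bay's two brass pins (diameter 8 mm, 12 mm high, 28 mm clear between them). The pins stand 20.8 mm down-slope and 18 mm to either side of it, the board's lower edge 51 mm down-slope. Axes: x up-slope, y left, z the board's normal
- seat_2 (a point): the same for another bay
- seat_3 (a point): the same for the remaining bay
- keeper (a joint): sliding keeper bar, m: 0 = fully home (down-slope, over the upper rims of three small bearings), 0.060 = fully open (up-slope). Stiff: about 3 N move it, it stays where left. Angle steel, 222 mm wide, top 19.5 mm off the board; home, its front edge is 19 mm and its lip 26 mm up-slope of the seats. A large bearing stops it at 0.012; a small one lying a little high is pushed to its pins
- knob (a point): centre of the black round knob in the middle of the keeper bar, diameter 22 mm, standing along the board's normal, 35 mm off the board's surface; the knob's top is 13.5 mm further out and the bar's top 15.5 mm further in. When home it is 34 mm up-slope of the middle bay's seat. Axes: x up-slope, y left, z the board's outward normal
- bearing_a: small ball bearing, 47 mm diameter, 14 mm thick, 0.11 kg (all bearings: grip across the outer ring, the bore takes no finger), starts in one of the rack's bays. Origin: centre of its underside; z its axis
- bearing_b: small ball bearing like bearing_a, starts in another bay
- bearing_large: the wrong bearing: 60 mm diameter, 18 mm thick, 0.25 kg, starts in one of the three bays, its centre 28.8 mm up-slope of the pins. Origin: centre of its underside; z its axis
- bearing_spare: the matching small bearing (47 mm diameter, 14 mm thick), starts flat in a compartment of the stock tray. Origin: centre of its underside; z its axis
- bearing_other: another stock bearing, 62 mm diameter, 16 mm thick, flat in another compartment of the tray; it stays there
- tray: blue plastic stock tray, 96 (x) x 336 (y) x 22 mm, fixed, open on top. Origin: centre of its underside; floor 3 mm thick. Three compartments side by side along its y, centres at y = -111, 0 and +111 mm, each 108 mm along y and 90 mm along x; walls 3 mm. The +111 mm compartment (left end, nearest the rack) starts empty. A vice 153 mm high stands 70 mm or more behind its middle line
- calipers: steel vernier calipers, 74 x 210 x 8 mm, lying on the bench in front of the rack; origin: centre of the underside
- tape_roll: roll of black tape, diameter 68 mm, 19 mm high, lying flat on the bench to the right of the tray; origin: centre of the underside
- aerosol: dark spray can, diameter 65 mm, 216 mm tall, standing to the right of the tray; origin: centre of the underside
Things that resemble listed ones, but are neither listed nor needed, are in the scene too. Leave any purple look-alike of the bearing_a alone.

How it is judged (in metres and radians):
At the end, for the whole second after the job is handed in: All three small bearings lie flat on the rack's board, each within 8 mm of a bay's seat and within 0.1 rad of the board's slope; the large wrong bearing and the 62 mm stock bearing lie flat on the floor of the stock tray; the keeper bar is home (joint below 0.004 m); bearings at rest ((distance between bearing_a and seat_1 below 0.008 m or distance between bearing_a and seat_2 below 0.008 m or distance between bearing_a and seat_3 below 0.008 m) and angle between the z axis of each of bearing_a, bearing_b, bearing_spare and the z axis of knob, either way round below 0.1 rad and (distance between bearing_b and seat_1 below 0.008 m or distance between bearing_b and seat_2 below 0.008 m or distance between bearing_b and seat_3 below 0.008 m) and (distance between bearing_spare and seat_1 below 0.008 m or distance between bearing_spare and seat_2 below 0.008 m or distance between bearing_spare and seat_3 below 0.008 m) and x of bearing_large in the frame of tray between -0.045 and 0.045 m and y of bearing_large in the frame of tray between -0.165 and 0.165 m and z of each of bearing_large, bearing_other in the frame of tray below 0.009 m and angle between each of bearing_large, bearing_other's own z axis and vertical below 0.12 rad and x of bearing_other in the frame of tray between -0.045 and 0.045 m and y of bearing_other in the frame of tray between -0.165 and 0.165 m and value of joint keeper below 0.004 m and linear speed of each of bearing_spare, bearing_large below 0.02 m/s); the robot touches nothing.
It fails at once if a small bearing that was right is taken out of its bay (distance of any of bearing_a, bearing_b from where it was at the start of the episode above 0.03 m).
It fails at once if a bearing is dropped: it falls freely, by more than about 25 mm ((linear speed of bearing_large above 0.7 m/s and contact force between the fingers and bearing_large below 0.1 N) or (linear speed of bearing_spare above 0.7 m/s and contact force between the fingers and bearing_spare below 0.1 N)).
It fails at once if the 62 mm stock bearing leaves its compartment (distance of bearing_other from where it was at the start of the episode above 0.05 m).
It fails at once if calipers, tape roll or spray can are pushed away or the can is knocked over (distance of any of calipers, tape_roll, aerosol from where it was at the start of the episode above 0.03 m or angle between aerosol's own z axis and vertical above 0.5 rad).
It also fails if it takes over 59 s, if anything falls off the work surface, if the arm or the gripper's body presses on something with over 40 N, if the wrist force passes 120 N, or if a joint passes its speed limit or range.

## Working session

There is one attempt and no reset: what is moved stays moved. The work goes in short steps, Python scripts to look and compute and a shell command to move; the robot and the scene stay as the last step left them, time stands still between calls to the robot, and variables do not carry over. Pictures are saved under pics/ and viewed, at most 10 in all, crops included, and the job is handed in when it is done.

```bash
mkdir -p pics
python3 - <<'E'
from rig import *
import cv2,json
for n in ("scene","top"):
    cv2.imwrite(f"pics/{n}0.png",capture(n)); m=camera_model(n); print(n,{k:(v.tolist() if hasattr(v,'tolist') else v) for k,v in m.items()})
s=sense();print({k:s[k] for k in("time_s","eef_pos","ee_rot","grip_width")})
E
```

```text
scene {'fx': 589.9742537235538, 'fy': 589.9742537235538, 'cx': 321.84812228252184, 'cy': 242.2886416836733, 'world_from_camera': [[0.9114049773632252, 0.30530626662787236, -0.275914933983808, 52.03721108196247], [-0.4110475540948752, 0.7072233821078137, -0.5752173468112778, -824.266014604255], [0.019516032131541544, 0.6376701117017605, 0.7700623047079402, 1213.2391725995162], [0.0, 0.0, 0.0, 1.0]]}
top {'fx': 617.1494446267781, 'fy': 617.1494446267781, 'cx': 327.8842904821686, 'cy': 236.08243384192002, 'world_from_camera': [[-0.039674393751720834, 0.9769540352096918, -0.20973019708171092, 148.21355857928683], [-0.9992104804486188, -0.03922904723672371, 0.006284712765049688, -10.769086008538448], [-0.00208764031233667, 0.20981395315945695, 0.9777390995646678, 1508.8298757792263], [0.0, 0.0, 0.0, 1.0]]}
{'time_s': 0.1, 'eef_pos': array([221.4729488 , 475.7493739 , 230.77449254]), 'ee_rot': array([-2.70412784e-04,  2.16162197e-01,  9.76357285e-01, -5.32498323e-04]), 'grip_width': 0.9994254324707167}
```

View pics/scene0.png

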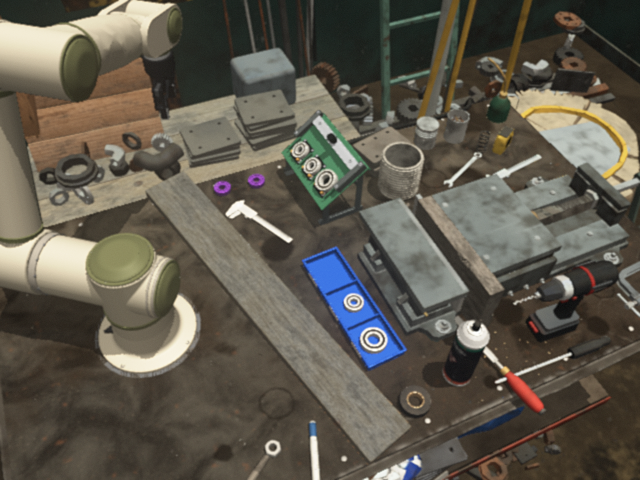

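View pics/top0.png

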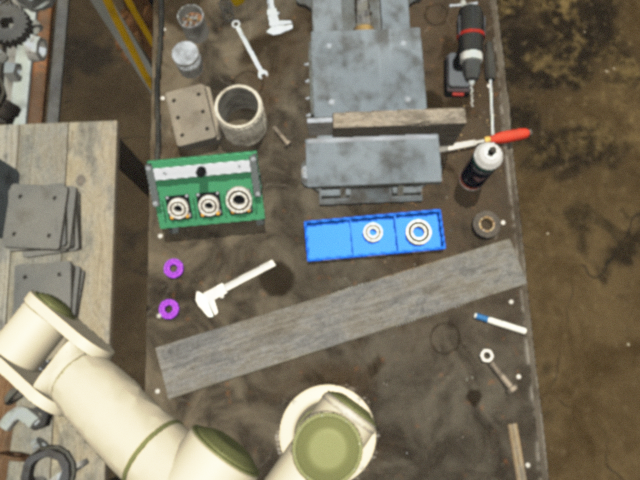

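The wrong bearing looks to be the one in the right-hand bay, at scene (325,180) and top (239,200). The candidate spares are top (373,231), which is smaller and should be the 47 mm one, and (418,231), which is larger and should be the 62 mm one. The purple rings at (173,268) and (168,309) are look-alikes to leave alone. I'll check this in an enlarged crop.

```bash
cat > h.py <<'E'
import numpy as np,cv2
from rig import *
def ray(n,uv):
    m=camera_model(n);T=np.array(m["world_from_camera"])
    d=T[:3,:3]@np.array([(uv[0]-m["cx"])/m["fx"],-(uv[1]-m["cy"])/m["fy"],-1]);return T[:3,3],d/np.linalg.norm(d)
def onz(n,uv,z):
    o,d=ray(n,uv);return o+d*(z-o[2])/d[2]
def tri(a,b):
    A=np.zeros((3,3));B=np.zeros(3);R=[ray("scene",a),ray("top",b)]
    for o,d in R: P=np.eye(3)-np.outer(d,d);A+=P;B+=P@o
    p=np.linalg.solve(A,B);return p,[np.linalg.norm(np.cross(p-o,d)) for o,d in R]
def proj(n,p):
    m=camera_model(n);c=np.linalg.inv(np.array(m["world_from_camera"]))@np.append(p,1)
    return np.array([m["cx"]-m["fx"]*c[0]/c[2],m["cy"]+m["fy"]*c[1]/c[2]])
E
python3 - <<'E'
from h import *
S=cv2.imread("pics/scene0.png");T=cv2.imread("pics/top0.png")
up=lambda I,x,y,w,h,k:cv2.resize(I[y:y+h,x:x+w],None,fx=k,fy=k,interpolation=cv2.INTER_CUBIC)
a=up(S,275,100,100,75,4);a=up(S,275,105,100,110,4)[:300*2];b=up(T,140,145,133,95,3)
c=up(T,300,200,150,70,2.66)
out=np.zeros((600,800,3),np.uint8);out[:440,:400]=a[:440];out[:285,400:799]=b;out[300:300+c.shape[0],400:400+c.shape[1]]=c
cv2.imwrite("pics/crop.png",out)
for n,I in(("scene",S),("top",T)):
    H=cv2.cvtColor(I,cv2.COLOR_BGR2HSV)
    for nm,lo,hi in(("blue",(100,150,60),(125,255,255)),("green",(65,100,40),(90,255,255))):
        M=cv2.morphologyEx(cv2.inRange(H,lo,hi),cv2.MORPH_CLOSE,np.ones((5,5)))
        k=[c for c in cv2.findContours(M,0,2)[0] if cv2.contourArea(c)>1500]
        for c in k:print(n,nm,cv2.contourArea(c),cv2.approxPolyDP(c,5,True)[:,0].tolist(),cv2.boxPoints(cv2.minAreaRect(c)).round(1).tolist())
    # bearings
    M=cv2.inRange(H,(0,0,125),(179,70,255))
    box=dict(scene=[(280,130,70,70),(335,285,60,75)],top=[(160,180,100,40),(355,210,85,40)])[n]
    for x,y,w,h in box:
        for c in cv2.findContours(M[y:y+h,x:x+w],0,2)[0]:
            if cv2.contourArea(c)>60:
                e=cv2.fitEllipse(c);print(n,"ring",np.round([e[0][0]+x,e[0][1]+y,*e[1]],1),cv2.contourArea(c))
    x,y,w,h=dict(scene=(315,125,40,35),top=(190,160,25,20))[n]
    K=cv2.inRange(cv2.cvtColor(I,6)[y:y+h,x:x+w],0,45)
    for c in cv2.findContours(K,0,2)[0]:
        if cv2.contourArea(c)>15: e=cv2.minAreaRect(c);print(n,"knob",e[0][0]+x,e[0][1]+y,e[1])
E
```

```text
scene blue 4897.0 [[302, 260], [368, 368], [405, 350], [336, 247]] [[300.29998779296875, 261.1000061035156], [336.29998779296875, 238.39999389648438], [406.79998779296875, 350.3999938964844], [370.70001220703125, 373.1000061035156]]
scene ring [326.2 179.2  21.3  24.1] 371.0
scene ring [312.4 164.1  15.   20.7] 209.0
scene ring [300.7 148.5  13.9  20.5] 192.5
scene ring [283.1 149.5  13.5  28.5] 96.5
scene ring [343.3 153.   11.5  42.8] 242.5
scene ring [344.8 132.1   9.   17.7] 65.0
scene ring [353.1 374.9  14.   82.9] 126.5
scene ring [373.3 339.1  24.   27.3] 502.5
scene ring [353.5 301.8  16.9  19.4] 256.0
scene knob 331.75 138.25 (8.485280990600586, 4.949747085571289)
top blue 5489.5 [[440, 210], [305, 221], [307, 260], [442, 249]] [[303.0, 220.5], [441.70001220703125, 208.0], [445.3999938964844, 249.3000030517578], [306.70001220703125, 261.70001220703125]]
top green 3759.0 [[261, 197], [253, 197], [251, 213], [230, 215], [225, 191], [242, 184], [252, 192], [249, 173], [157, 182], [160, 226], [263, 218]] [[154.3000030517578, 181.10000610351562], [259.3999938964844, 171.3000030517578], [263.79998779296875, 218.6999969482422], [158.6999969482422, 228.5]]
top ring [178.1 208.1  20.6  23.9] 358.0
top ring [208.5 205.2  20.9  22.5] 350.0
top ring [238.5 199.   27.3  27.9] 584.5
top ring [372.6 231.8  19.2  19.5] 288.0
top ring [418.1 231.6  25.4  25.7] 503.0
top knob 201.0 172.0 (5.656853675842285, 7.071067810058594)
```

View pics/crop.png

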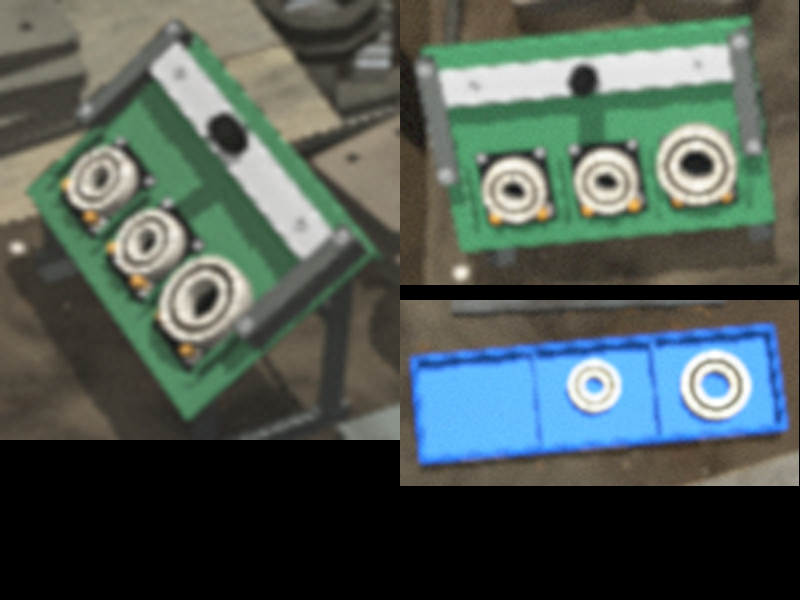

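The crop confirms it. The large bearing is in the right-hand bay at top (239,199), the knob is at top (201,172), and the spare is the smaller ring in the middle compartment at top (373,232). The left compartment is empty. Next I'll triangulate the geometry.

Run:
```python
from h import *
np.set_printoptions(precision=1,suppress=True)
P={}
for k,a,b in(("LL",(281.7,152.5),(161,229)),("LR",(322.5,209.5),(265,218.3)),("UR",(368.7,168.2),(256.7,151)),("UL",(323.7,114.5),(148.3,160)),("knob",(332,138.2),(201,171.8)),
 ("small1",(300.7,148.5),(178.1,208.1)),("small2",(312.4,164.1),(208.5,205.2)),("large",(326.2,179.2),(238.5,199)),("spare",(353.5,301.8),(372.6,231.8)),("other",(373.3,339.1),(418.1,231.6))):
    P[k],r=tri(a,b);print(k,P[k],r[0])
for k in("LL","LR","UL","UR"):pass
e=P["LL"]-P["LR"]+P["UL"]-P["UR"];print("yaw lines",np.degrees(np.arctan2(-e[0],e[1])),np.linalg.norm(e)/2)
e=P["small1"]-P["small2"];print(np.degrees(np.arctan2(-e[0],e[1])),np.linalg.norm(e))
u=P["UL"]-P["LL"]+P["UR"]-P["LR"];print("slope",np.degrees(np.arctan2(u[2],np.hypot(u[0],u[1]))),np.degrees(np.arctan2(u[1],u[0])),np.linalg.norm(u)/2)
for n,uv in(("scene",(353.5,301.8)),("top",(372.6,231.8))):print("spare",onz(n,uv,17))
for n,uv in(("scene",(373.3,339.1)),("top",(418.1,231.6))):print("other",onz(n,uv,19))
for n,q in(("top",[(440,210),(305,221),(307,260),(442,249)]),("scene",[(302,260),(336,247),(368,368),(405,350)])):
    t=np.array([onz(n,p,20) for p in q]);print(n,t,t.mean(0))
```

```text
LL [490.6 377.   73.7] 1.3266061935290137
LR [506.8 128.5  73.5] 1.1528266929909758
UR [641.1 136.  166.3] 0.9994801932278883
UL [628.9 385.4 162.3] 2.926172836329814
knob [591.6 259.3 185.4] 0.6336554422783135
small1 [528.8 326.3 116.6] 1.217622626907537
small2 [532.9 255.4 117. ] 1.3629922590652552
large [543.1 185.1 119.9] 0.17791844736518583
spare [ 474.9 -131.5   15.1] 0.13149831824038183
other [ 470.6 -244.    16.6] 0.07880897308462254
yaw lines 3.263803750864636 249.36139571478805
3.376340113399629 71.06717526033027
slope 33.608591768364526 3.351612342879385 163.89813761389573
spare [ 474.1 -132.6   17. ]
spare [ 474.6 -131.4   17. ]
other [ 469.7 -245.2   19. ]
other [ 470.2 -243.6   19. ]
top [[ 522.7 -301.8   20. ]
 [ 508.1   34.9   20. ]
 [ 409.8   33.1   20. ]
 [ 423.9 -299.    20. ]] [ 466.1 -133.2   20. ]
scene [[ 408.7   33.5   20. ]
 [ 506.9   37.8   20. ]
 [ 424.3 -306.6   20. ]
 [ 522.8 -300.2   20. ]] [ 465.7 -133.8   20. ]
```

```bash
cat >> h.py <<'E'
from scipy.spatial.transform import Rotation as Ro
np.set_printoptions(precision=2,suppress=True)
YAW=np.radians(3.35);TY=np.radians(2.55)
A=Ro.from_euler('z',YAW)*Ro.from_euler('y',-np.radians(35))
s,l,n=A.as_matrix().T           # up-slope, left, normal
SEAT,LAT,D=514.,223.8,-234.     # seat slope coordinate, middle bay lateral, board offset
def brd(ds,dl,h): return s*(SEAT+ds)+l*(LAT+dl)+n*(D+h)
RB=np.c_[l,s,-n]                # gripper pose on the board
c,q=np.cos(TY),np.sin(TY)
RT=np.c_[[-q,c,0],[c,q,0],[0,0,-1]]  # tool down, fingers close along tray x
TRAY=np.array([466,-133.5,0.])
def tray(x,y,z): return TRAY+np.array([c*x-q*y,q*x+c*y,z])
def go(p,R):
    t=sense();w,x,y,z=t["ee_rot"];C=Ro.from_quat([x,y,z,w])
    print("t",round(t["time_s"],1),"pos",t["eef_pos"],"F",t["force"],"grip",t["grip_width"]*85.4,t["grip_force"])
    print("turn units",(C.inv()*Ro.from_matrix(R)).as_rotvec(degrees=True)/8)
    print("shift units, target axes",R.T@(p-t["eef_pos"])/25," in current axes",C.as_matrix().T@(p-t["eef_pos"])/25)
E
python3 -m crank '[[[0,0,0,0,0,0.96,76],[0,0,0,0,0,0.96,76],[0,0,0,0,0,0.96,76],[0,0,0,0,0,0.96,76],[0,0,0,0,0,0.96,76],[0,0,0,0,0,0.96,76],[0,0,0,0,0,0.96,76],[0,0,0,0,0,0.96,76]]]' 60
python3 -m crank '[[[-0.775,0.61,0,0,0,0,76],[-0.775,0.61,0,0,0,0,76],[-0.775,0.61,0,0,0,0,76],[-0.775,0.61,0,0,0,0,76],[-0.775,0.61,0,0,0,0,76],[-0.775,0.61,0,0,0,0,76],[-0.775,0.61,0,0,0,0,76],[-0.775,0.61,0,0,0,0,76]]]'
python3 -c "
from h import *
go(brd(8,-72,120),RB);print(s,l,n)"
```

```text
time_s: 0.9
eef_pos: [221.5, 475.8, 230.9]
ee_rot: [0.0, 0.687, 0.727, -0.0]
force: [0.4, -0.3, -0.2]
grip_width: 0.889
grip_force: 0.0
time_s: 1.7
eef_pos: [353.5, 328.0, 231.1]
ee_rot: [-0.0, 0.685, 0.729, -0.0]
force: [0.4, -0.0, 0.6]
grip_width: 0.887
grip_force: 0.0
t 1.7 pos [353.55 327.99 231.06] F [ 0.41 -0.05  0.64] grip 75.78248130378485 0.0
turn units [-4.38 -0.01  0.03]
shift units, target axes [-6.2   3.39  3.59]  in current axes [-6.22  4.81  1.  ]
[0.82 0.05 0.57] [-0.06  1.    0.  ] [-0.57 -0.03  0.82]
```

```bash
python3 -m crank '[[[-0.775,0.6,0,0,0,0,76],[-0.775,0.6,0,0,0,0,76],[-0.775,0.6,0,0,0,0,76],[-0.775,0.6,0,0,0,0,76],[-0.775,0.6,0,0,0,0,76],[-0.775,0.6,0,0,0,0,76],[-0.775,0.6,0,0,0,0,76],[-0.775,0.6,0,0,0,0,76]]]'
python3 -m crank '[[[0,0,0,-0.547,0,0,76],[0,0,0,-0.547,0,0,76],[0,0,0,-0.547,0,0,76],[0,0,0,-0.547,0,0,76],[0,0,0,-0.547,0,0,76],[0,0,0,-0.547,0,0,76],[0,0,0,-0.547,0,0,76],[0,0,0,-0.547,0,0,76]]]'
python3 -c "
from h import *
go(brd(8,-72,30),RB);print(sense()['joints'])
cv2.imwrite('pics/s1.png',cv2.resize(np.hstack([capture('scene')[80:240,260:400],capture('top')[120:280,130:270]]),None,fx=2.85,fy=2.85,interpolation=2))"
```

```text
time_s: 2.5
eef_pos: [483.0, 180.8, 231.0]
ee_rot: [-0.0, 0.685, 0.729, -0.0]
force: [1.2, 0.1, -0.0]
grip_width: 0.892
grip_force: 0.0
time_s: 3.3
eef_pos: [482.3, 181.7, 231.2]
ee_rot: [0.207, 0.653, 0.695, 0.22]
force: [0.6, -0.0, -0.2]
grip_width: 0.89
grip_force: 0.0
t 3.3 pos [482.33 181.73 231.25] F [ 0.6  -0.02 -0.2 ] grip 76.02343797839562 0.0
turn units [ 0.02 -0.02  0.03]
shift units, target axes [-0.06 -0.55  4.45]  in current axes [-0.07 -0.56  4.44]
[ 0.16  0.03  1.97 -0.11  0.54  0.18]
```

View pics/s1.png

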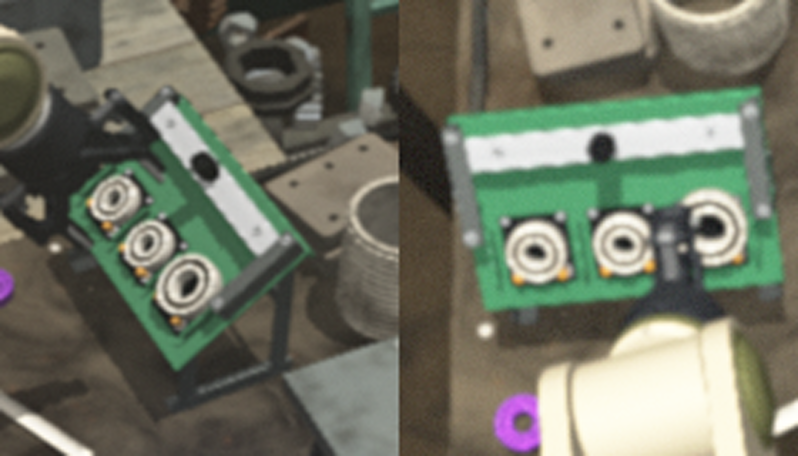

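The gripper hovers in front of the right-hand bay, in line with it. The fingers go between the pins with only 3 mm to spare, so I'll check the lateral position from the pins and ring centres in the top view.

Run:
```python
from h import *
def onb(cam,uv,h):
    o,d=ray(cam,uv);p=o+d*((D+h)-o@n)/(d@n);return np.array([p@s-SEAT,p@l-LAT])
for k,uv,h in(("pinsR",(240,211.7),11),("pinsM",(210.2,214.3),11),("pinsL",(179.8,217.2),11),("brgL",(178.1,208.1),12),("brgM",(208.5,205.2),12),("large",(238.5,199),16),("knob",(201,171.8),46),("edgeLL",(161,229),0),("edgeLR",(265,218.3),0)):print(k,onb("top",uv,h))
for k,uv,h in(("brgL",(300.7,148.5),10),("brgM",(312.4,164.1),10),("large",(326.2,179.2),13),("knob",(332,138.2),44),("LL",(281.7,152.5),0),("LR",(322.5,209.5),0)):print(k,onb("scene",uv,h))
```

```text
pinsR [-25.57 -69.35]
pinsM [-24.95   0.96]
pinsL [-24.92  72.64]
brgL [-1.66 72.38]
brgM [-1.66  1.19]
large [  7.89 -70.83]
knob [90.08 -0.66]
edgeLL [-54.15 124.5 ]
edgeLR [ -52.33 -124.83]
brgL [ 1.19 75.78]
brgM [1.53 4.58]
large [  7.61 -69.23]
knob [89.6  -4.74]
LL [-51.35 123.74]
LR [ -50.08 -125.98]
```

```bash
python3 -m crank '[[[0,-0.18,0.5,0,0,0,76],[0,-0.18,0.6,0,0,0,76],[0,-0.2,0.6,0,0,0,76],[0,0,0.6,0,0,0,76],[0,0,0.6,0,0,0,76],[0,0,0.6,0,0,0,76],[0,0,0.5,0,0,0,76],[0,0,0.4,0,0,0,76]]]'
python3 -m crank '[[[0,0,0.2,0,0,0,76],[0,0,0.2,0,0,0,76],[0,0,0.2,0,0,0,76],[0,0,0.15,0,0,0,76],[0,0,0.15,0,0,0,76],[0,0,0.1,0,0,0,76],[0,0,0.05,0,0,0,76],[0,0,0,0,0,0,76]]]'
python3 -c "
from h import *
go(brd(8,-70.8,0),RB)"
```

```text
time_s: 4.2
eef_pos: [534.8, 184.8, 132.4]
ee_rot: [0.205, 0.653, 0.695, 0.218]
force: [-0.1, 0.1, 0.0]
grip_width: 0.889
grip_force: 0.0
time_s: 5.0
eef_pos: [549.2, 185.9, 111.6]
ee_rot: [0.206, 0.653, 0.695, 0.219]
force: [-1.0, -0.4, -0.3]
grip_width: 0.884
grip_force: 0.0
t 5.0 pos [549.17 185.87 111.6 ] F [-1.01 -0.37 -0.34] grip 75.49808036059031 0.0
turn units [ 0.   -0.02  0.02]
shift units, target axes [-0.02  0.    0.19]  in current axes [-0.02  0.    0.19]
```

```bash
python3 -m crank '[[[0,0,0.05,0,0,0,76],[0,0,0.05,0,0,0,76],[0,0,0,0,0,0,62],[0,0,0,0,0,0,56],[0,0,0,0,0,0,50],[0,0,0,0,0,0,50],[0,0,0,0,0,0,50],[0,0,0,0,0,0,50]]]' 45
python3 -c "
from h import *
go(brd(8,-70.8,0),RB)
cv2.imwrite('pics/s2.png',cv2.resize(np.hstack([capture('scene')[80:240,260:400],capture('top')[120:280,130:270]]),None,fx=2.85,fy=2.85,interpolation=2))"
```

```text
time_s: 5.8
eef_pos: [549.8, 185.9, 109.5]
ee_rot: [0.206, 0.653, 0.695, 0.219]
force: [-8.2, -2.7, 6.1]
grip_width: 0.682
grip_force: 45.8
t 5.8 pos [549.82 185.87 109.54] F [-8.23 -2.71  6.12] grip 58.22856676053 45.83917737007141
turn units [-0.01 -0.02  0.03]
shift units, target axes [-0.02  0.03  0.11]  in current axes [-0.02  0.03  0.11]
```

View pics/s2.png

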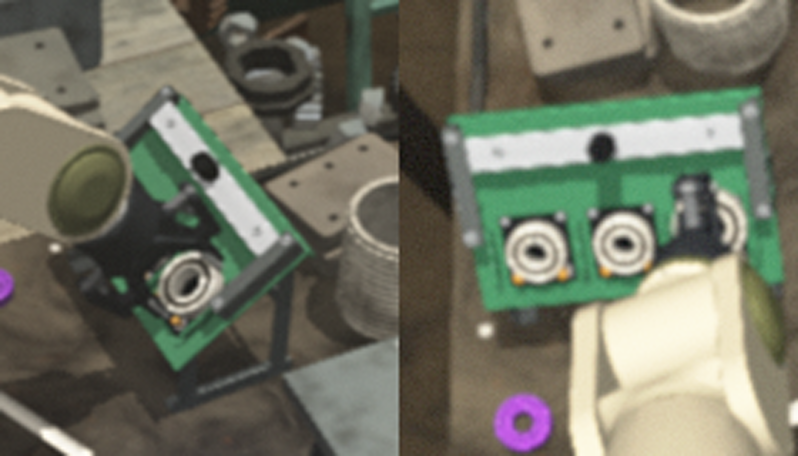

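The grip is firm: 58 mm opening, 46 N, with the tips just touching the board. I'll lift along the normal, then level the tool.

```bash
cat >> h.py <<'E'
RT=np.c_[[c,q,0],[q,-c,0],[0,0,-1]]  # tool down, fingers close along tray y
E
python3 -m crank '[[[0,0,-0.1,0,0,0,50],[0,0,-0.3,0,0,0,50],[0,0,-0.6,0,0,0,50],[0,0,-0.7,0,0,0,50],[0,0,-0.7,0,0,0,50],[0,0,-0.7,0,0,0,50],[0,0,-0.7,0,0,0,50],[0,0,-0.6,0,0,0,50]]]' 60
python3 -m crank '[[[0,0,0,0.547,0,0,50],[0,0,0,0.547,0,0,50],[0,0,0,0.547,0,0,50],[0,0,0,0.547,0,0,50],[0,0,0,0.547,0,0,50],[0,0,0,0.547,0,0,50],[0,0,0,0.547,0,0,50],[0,0,0,0.547,0,0,50]]]'
python3 -c "
from h import *
go(tray(0,111,50),RT);print(sense()['joints'])"
```

```text
time_s: 6.7
eef_pos: [486.7, 182.0, 200.5]
ee_rot: [0.206, 0.653, 0.695, 0.219]
force: [0.4, 0.1, -2.3]
grip_width: 0.675
grip_force: 64.6
time_s: 7.5
eef_pos: [487.4, 182.1, 200.1]
ee_rot: [-0.001, 0.685, 0.729, -0.001]
force: [-0.8, -0.3, -3.1]
grip_width: 0.677
grip_force: 64.7
t 7.5 pos [487.39 182.08 200.1 ] F [-0.77 -0.33 -3.1 ] grip 57.78454609133337 64.67263698577881
turn units [-0.02  0.01 11.38]
shift units, target axes [-1.42  8.13  6.  ]  in current axes [-8.11 -1.55  6.01]
[0.13 0.33 1.56 0.   1.26 0.07]
```

```bash
python3 -m crank '[[[0,0,0,0,0,0.95,50],[0,0,0,0,0,0.95,50],[0,0,0,0,0,0.95,50],[0,0,0,0,0,0.95,50],[0,0,0,0,0,0.95,50],[0,0,0,0,0,0.95,50],[0,0,0,0,0,0.95,50],[0,0,0,0,0,0.95,50]]]'
python3 -m crank '[[[0,0,0,0,0,0.95,50],[0,0,0,0,0,0.95,50],[0,0,0,0,0,0.94,50],[0,0,0,0,0,0.94,50],[-0.2,0.8,0,0,0,0,50],[-0.2,1,0,0,0,0,50],[-0.2,1,0,0,0,0,50],[-0.2,1,0,0,0,0,50]]]'
python3 -m crank '[[[-0.2,1,0,0,0,0,50],[-0.2,1,0,0,0,0,50],[-0.2,1,0.2,0,0,0,50],[0,0.8,0.6,0,0,0,50],[0,0.5,0.8,0,0,0,50],[0,0,0.9,0,0,0,50],[0,0,0.8,0,0,0,50],[0,0,0.7,0,0,0,50]]]'
python3 -c "
from h import *
go(tray(0,111,5),RT)
cv2.imwrite('pics/s3.png',cv2.resize(np.hstack([capture('scene')[210:380,270:410],capture('top')[140:310,280:420]]),None,fx=2.85,fy=2.85,interpolation=2))"
```

```text
time_s: 8.3
eef_pos: [487.3, 182.1, 199.9]
ee_rot: [-0.0, 0.96, 0.28, 0.0]
force: [0.1, -0.0, -2.6]
grip_width: 0.673
grip_force: 64.8
time_s: 9.1
eef_pos: [471.4, 85.5, 199.9]
ee_rot: [-0.0, 1.0, 0.023, 0.0]
force: [0.1, 0.8, -2.3]
grip_width: 0.67
grip_force: 64.9
time_s: 9.9
eef_pos: [461.3, -21.8, 99.0]
ee_rot: [-0.0, 1.0, 0.022, -0.0]
force: [-0.1, -0.9, -2.6]
grip_width: 0.671
grip_force: 65.0
t 9.9 pos [461.31 -21.81  98.98] F [-0.08 -0.89 -2.58] grip 57.33822492324141 64.97016906738281
turn units [-0. -0. -0.]
shift units, target axes [-0.01  0.03  3.76]  in current axes [-0.01  0.03  3.76]
```

View pics/s3.png

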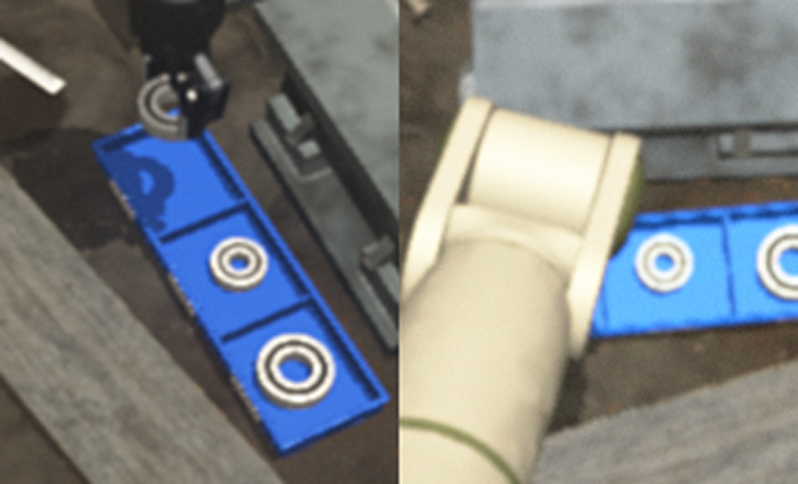

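The bearing is held over the empty left compartment, with its shadow inside the walls. The spare is at crop (239,262) and undisturbed. Lowering gently.

```bash
python3 -m crank '[[[0,0,0.6,0,0,0,50],[0,0,0.7,0,0,0,50],[0,0,0.7,0,0,0,50],[0,0,0.6,0,0,0,50],[0,0,0.4,0,0,0,50],[0,0,0.3,0,0,0,50],[0,0,0.2,0,0,0,50],[0,0,0.1,0,0,0,50]]]'
python3 -m crank '[[[0,0,0.04,0,0,0,50],[0,0,0.04,0,0,0,50],[0,0,0.03,0,0,0,50],[0,0,0,0,0,0,50],[0,0,0,0,0,0,50],[0,0,0,0,0,0,50],[0,0,0,0,0,0,50],[0,0,0,0,0,0,50]]]'
```

```text
time_s: 10.8
eef_pos: [461.8, -21.9, 9.8]
ee_rot: [0.0, 1.0, 0.022, 0.0]
force: [0.2, 0.9, -1.8]
grip_width: 0.673
grip_force: 65.1
time_s: 11.6
eef_pos: [461.6, -21.8, 7.0]
ee_rot: [0.0, 1.0, 0.022, 0.0]
force: [0.1, -0.3, -2.5]
grip_width: 0.67
grip_force: 65.1
```

```bash
python3 -m crank '[[[0,0,0.02,0,0,0,50],[0,0,0.02,0,0,0,50],[0,0,0.02,0,0,0,50],[0,0,0.02,0,0,0,50],[0,0,0,0,0,0,50],[0,0,0,0,0,0,50],[0,0,0,0,0,0,50],[0,0,0,0,0,0,50]]]'
python3 -m crank '[[[0,0,0.02,0,0,0,50],[0,0,0.02,0,0,0,50],[0,0,0.02,0,0,0,50],[0,0,0,0,0,0,50],[0,0,0,0,0,0,50],[0,0,0,0,0,0,50],[0,0,0,0,0,0,50],[0,0,0,0,0,0,50]]]'
```

```text
time_s: 12.4
eef_pos: [461.6, -21.8, 5.8]
ee_rot: [0.0, 1.0, 0.022, -0.0]
force: [-4.4, 0.9, 12.0]
grip_width: 0.675
grip_force: 66.7
time_s: 13.2
eef_pos: [461.7, -21.9, 5.6]
ee_rot: [0.0, 1.0, 0.022, 0.0]
force: [-13.0, 1.9, 34.0]
grip_width: 0.674
grip_force: 69.0
```

```bash
python3 -m crank '[[[0,0,-0.03,0,0,0,50],[0,0,0,0,0,0,64],[0,0,0,0,0,0,70],[0,0,0,0,0,0,72],[0,0,0,0,0,0,72],[0,0,-0.1,0,0,0,72],[0,0,-0.2,0,0,0,72],[0,0,-0.4,0,0,0,72]]]'
python3 -m crank '[[[0,0,-0.6,0,0,0,72],[0,0,-0.8,0,0,0,72],[0,0,-0.8,0,0,0,72],[0,1,-0.5,0,0,0,72],[0,1,0,0,0,0,72],[0,1,0,0,0,0,72],[0,1,0,0,0,0,72],[0,0.4,0,0,0,0,72]]]'
python3 -c "
from h import *
T=capture('top')
p=onz('top',(372.6,231.8),17);p2=onz('scene',(353.5,301.8),17);p=(p+p2)/2;p[2]=30;go(p,RT)
cv2.imwrite('pics/s4.png',cv2.resize(np.hstack([capture('scene')[210:380,270:410],T[140:310,280:420]]),None,fx=2.85,fy=2.85,interpolation=2))"
```

```text
time_s: 14.0
eef_pos: [461.3, -21.8, 21.9]
ee_rot: [-0.0, 1.0, 0.022, -0.001]
force: [-0.4, 0.5, -1.0]
grip_width: 0.844
grip_force: 0.0
time_s: 14.8
eef_pos: [466.7, -133.5, 90.0]
ee_rot: [0.0, 1.0, 0.021, 0.001]
force: [-0.0, 0.2, -0.6]
grip_width: 0.84
grip_force: 0.0
t 14.8 pos [ 466.78 -133.76   89.86] F [ 0.33 -1.06 -0.2 ] grip 71.87164859601174 0.0
turn units [ 0.01 -0.01 -0.01]
shift units, target axes [ 0.31 -0.06  2.39]  in current axes [ 0.3  -0.06  2.39]
```

View pics/s4.png

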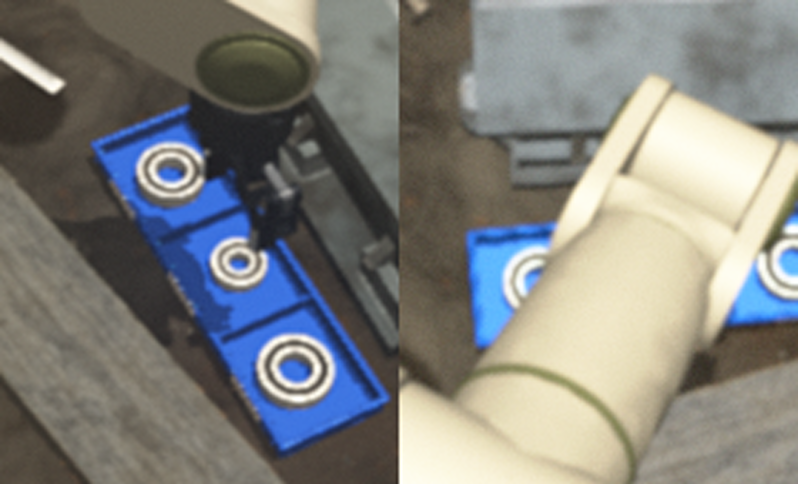

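The large bearing lies flat in the left compartment, at crop (172,171). Now the spare.

```bash
python3 -m crank '[[[0.15,-0.06,0.5,0,0,0,66],[0.15,0,0.7,0,0,0,66],[0,0,0.7,0,0,0,66],[0,0,0.5,0,0,0,66],[0,0,0.4,0,0,0,66],[0,0,0.3,0,0,0,66],[0,0,0.15,0,0,0,66],[0,0,0,0,0,0,66]]]'
python3 -m crank '[[[0,0,0,0,0,0,55],[0,0,0,0,0,0,46],[0,0,0,0,0,0,38],[0,0,0,0,0,0,38],[0,0,0,0,0,0,38],[0,0,0,0,0,0,38],[0,0,0,0,0,0,38],[0,0,0,0,0,0,38]]]' 45
```

```text
time_s: 15.7
eef_pos: [473.9, -129.8, 7.7]
ee_rot: [-0.0, 1.0, 0.022, -0.0]
force: [1.1, -0.9, 0.2]
grip_width: 0.77
grip_force: 0.0
time_s: 16.5
eef_pos: [474.3, -130.1, 8.9]
ee_rot: [0.0, 1.0, 0.022, 0.001]
force: [-1.9, 1.4, 7.5]
grip_width: 0.52
grip_force: 44.6
```

The spare is gripped at 44 mm opening with the tips at floor level, so its underside is about 5.9 mm beyond the TCP. I'll lift it and carry it back.

```bash
python3 -m crank '[[[0,0,-0.2,0,0,0,38],[0,0,-0.7,0,0,0,38],[0,0,-1,0,0,0,38],[0,0,-1,0,0,0,38],[0,0,-1,0,0,0,38],[0,0,-1,0,0,0,38],[0,0,-1,0,0,0,38],[0,0,-1,0,0,0,38]]]' 60
python3 -m crank '[[[0,-0.8,-0.7,0,0,0,38],[0,-1,0,0,0,0,38],[0,-1,0,0,0,0,38],[0,-1,0,0,0,0,38],[0,-1,0,0,0,0,38],[0,-1,0,0,0,0,38],[0,-1,0,0,0,0,38],[0,-1,0,0,0,0,38]]]'
python3 -m crank '[[[0,0,0,0,0,-0.95,38],[0,0,0,0,0,-0.95,38],[0,0,0,0,0,-0.95,38],[0,0,0,0,0,-0.95,38],[0,0,0,0,0,-0.95,38],[0,0,0,0,0,-0.95,38],[0,0,0,0,0,-0.95,38],[0,0,0,0,0,-0.95,38]]]'
python3 -c "
from h import *
go(brd(1.4,-70.8,105),RB)"
```

```text
time_s: 17.3
eef_pos: [473.7, -129.8, 181.8]
ee_rot: [0.0, 1.0, 0.022, 0.0]
force: [0.2, 0.1, -2.2]
grip_width: 0.51
grip_force: 61.2
time_s: 18.1
eef_pos: [464.9, 65.9, 198.2]
ee_rot: [0.0, 1.0, 0.022, 0.0]
force: [0.8, -0.6, -2.1]
grip_width: 0.515
grip_force: 61.3
time_s: 18.9
eef_pos: [465.1, 64.9, 198.2]
ee_rot: [-0.0, 0.85, 0.527, -0.0]
force: [0.3, -0.6, -0.5]
grip_width: 0.506
grip_force: 61.3
t 18.9 pos [465.07  64.9  198.15] F [ 0.28 -0.59 -0.54] grip 43.25073325731649 61.31210446357727
turn units [-4.28  1.13 -3.59]
shift units, target axes [4.62 0.73 0.91]  in current axes [ 4.57 -1.31  0.33]
```

```bash
python3 -m crank '[[[0,0,0,0,0,-0.945,38],[0,0,0,0,0,-0.945,38],[0,0,0,0,0,-0.945,38],[0,0,0,0,0,-0.945,38],[0,0,0,-0.547,0,0,38],[0,0,0,-0.547,0,0,38],[0,0,0,-0.547,0,0,38],[0,0,0,-0.547,0,0,38]]]'
python3 -m crank '[[[0,0,0,-0.547,0,0,38],[0,0,0,-0.547,0,0,38],[0,0,0,-0.547,0,0,38],[0,0,0,-0.547,0,0,38],[0.9,0.15,0,0,0,0,38],[0.9,0.15,0,0,0,0,38],[0.9,0.15,0,0,0,0,38],[0.9,0.15,0,0,0,0,38]]]'
python3 -m crank '[[[0.5,0.1,0,0,0,0,38],[0.5,0,0.1,0,0,0,38],[0,0,0.1,0,0,0,38],[0,0,0.3,0,0,0,38],[0,0,0.3,0,0,0,38],[0,0,0,0,0,0,38],[0,0,0,0,0,0,38],[0,0,0,0,0,0,38]]]'
python3 -c "
from h import *
go(brd(1.4,-70.8,8),RB)"
```

```text
time_s: 19.7
eef_pos: [465.1, 64.9, 198.3]
ee_rot: [0.105, 0.676, 0.72, 0.112]
force: [0.7, -0.1, -0.8]
grip_width: 0.509
grip_force: 61.4
time_s: 20.5
eef_pos: [471.6, 156.3, 206.9]
ee_rot: [0.206, 0.653, 0.695, 0.219]
force: [0.6, -0.0, -1.3]
grip_width: 0.512
grip_force: 61.4
time_s: 21.3
eef_pos: [483.9, 181.0, 191.7]
ee_rot: [0.206, 0.653, 0.695, 0.219]
force: [0.0, 0.3, -1.5]
grip_width: 0.514
grip_force: 61.4
t 21.3 pos [483.89 181.04 191.73] F [ 0.05  0.26 -1.45] grip 43.88333298748256 61.435872316360474
turn units [ 0.   -0.02  0.02]
shift units, target axes [0.02 0.04 4.  ]  in current axes [0.01 0.04 4.  ]
```

```bash
python3 -m crank '[[[0,0.04,0.4,0,0,0,38],[0,0.06,0.6,0,0,0,38],[0,0,0.6,0,0,0,38],[0,0,0.6,0,0,0,38],[0,0,0.6,0,0,0,38],[0,0,0.4,0,0,0,38],[0,0,0.3,0,0,0,38],[0,0,0.1,0,0,0,38]]]'
python3 -m crank '[[[0,0,0.1,0,0,0,38],[0,0,0.1,0,0,0,38],[0,0,0.1,0,0,0,38],[0,0,0.06,0,0,0,38],[0,0,0.04,0,0,0,38],[0,0,0,0,0,0,38],[0,0,0,0,0,0,38],[0,0,0,0,0,0,38]]]'
python3 -c "
from h import *
go(brd(1.4,-70.8,5.9),RB)
cv2.imwrite('pics/s5.png',cv2.resize(np.hstack([capture('scene')[80:240,260:400],capture('top')[120:280,130:270]]),None,fx=2.85,fy=2.85,interpolation=2))"
```

```text
time_s: 22.1
eef_pos: [537.6, 184.6, 118.7]
ee_rot: [0.206, 0.653, 0.695, 0.219]
force: [-0.1, 0.2, -1.3]
grip_width: 0.515
grip_force: 61.4
time_s: 22.9
eef_pos: [543.1, 185.0, 111.2]
ee_rot: [0.206, 0.653, 0.695, 0.219]
force: [0.3, -0.8, -0.6]
grip_width: 0.51
grip_force: 61.4
t 22.9 pos [543.14 185.   111.24] F [ 0.28 -0.79 -0.56] grip 43.5852058356772 61.435818672180176
turn units [ 0.   -0.02  0.02]
shift units, target axes [ 0.   -0.06  0.08]  in current axes [ 0.   -0.06  0.08]
```

View pics/s5.png

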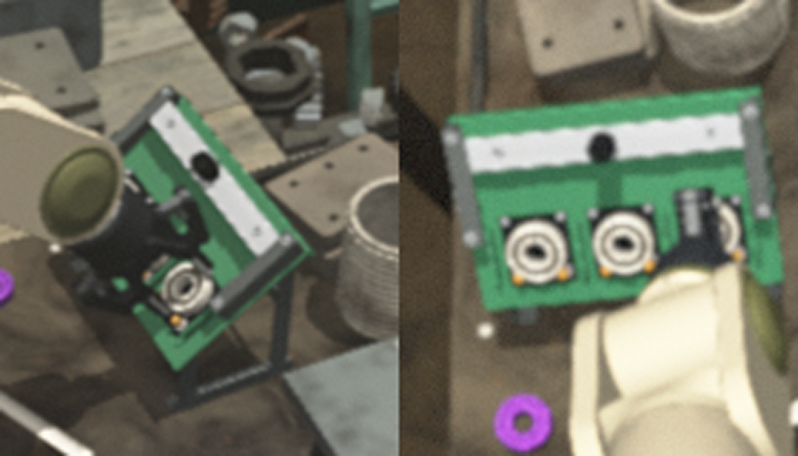

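The spare is in the bay just above its pins, about 2 mm off the board with no contact yet. I'll lower it to contact, then ease it down-slope to the pins.

```bash
python3 -m crank '[[[0,0,0.03,0,0,0,38],[0,0,0.03,0,0,0,38],[0,0,0.03,0,0,0,38],[0,0,0,0,0,0,38],[0,0,0,0,0,0,38],[0,0,0,0,0,0,38],[0,0,0,0,0,0,38],[0,0,0,0,0,0,38]]]'
python3 -m crank '[[[0,-0.03,0,0,0,0,38],[0,-0.03,0,0,0,0,38],[0,-0.02,0,0,0,0,38],[0,0,0,0,0,0,38],[0,0,0,0,0,0,38],[0,0,0,0,0,0,38],[0,0,0,0,0,0,38],[0,0,0,0,0,0,38]]]'
python3 -c "
from h import *
go(brd(0,-70.8,5.9),RB);print(s@sense()['force'],n@sense()['force'])"
```

```text
time_s: 23.8
eef_pos: [544.1, 185.1, 109.8]
ee_rot: [0.206, 0.653, 0.695, 0.219]
force: [-9.5, -1.5, 7.9]
grip_width: 0.511
grip_force: 63.0
time_s: 24.6
eef_pos: [544.0, 185.1, 109.8]
ee_rot: [0.207, 0.652, 0.695, 0.221]
force: [-1.3, -1.2, 8.5]
grip_width: 0.51
grip_force: 62.3
t 24.6 pos [544.03 185.12 109.82] F [-1.26 -1.16  8.47] grip 43.57291592591393 62.33964443206787
turn units [ 0.03 -0.02  0.02]
shift units, target axes [-0.   -0.11  0.01]  in current axes [-0.   -0.11  0.01]
3.7767620335188146 7.697917116838716
```

```bash
python3 -m crank '[[[0,0,-0.03,0,0,0,38],[0,0,0,0,0,0,48],[0,0,0,0,0,0,54],[0,0,0,0,0,0,62],[0,0,0,0,0,0,64],[0,0,-0.1,0,0,0,64],[0,0,-0.2,0,0,0,64],[0,0,-0.4,0,0,0,64]]]'
python3 -m crank '[[[0,0,-0.6,0,0,0,64],[0,0,-0.8,0,0,0,64],[0,0,-0.8,0,0,0,50],[0,0,-0.8,0,0,0,20],[0,0,-0.5,0,0,0,0],[0,0,0,0,0,0,0],[0,0,0,0,0,0,0],[0,0,0,0,0,0,0]]]'
python3 -c "
from h import *
go(brd(119,0.5,60),RB)
cv2.imwrite('pics/s6.png',cv2.resize(np.hstack([capture('scene')[80:240,260:400],capture('top')[120:280,130:270]]),None,fx=2.85,fy=2.85,interpolation=2))"
```

```text
time_s: 25.4
eef_pos: [531.9, 184.3, 123.2]
ee_rot: [0.206, 0.653, 0.695, 0.219]
force: [-0.1, -0.5, 0.5]
grip_width: 0.75
grip_force: 0.0
time_s: 26.2
eef_pos: [482.2, 181.1, 194.2]
ee_rot: [0.206, 0.653, 0.695, 0.219]
force: [-0.7, 1.1, -0.1]
grip_width: 0.0
grip_force: 0.0
t 26.2 pos [482.18 181.11 194.24] F [-0.69  1.09 -0.15] grip 0.005976446147173871 0.0
turn units [-0.01 -0.02  0.02]
shift units, target axes [2.87 4.74 2.04]  in current axes [2.85 4.76 2.04]
```

View pics/s6.png

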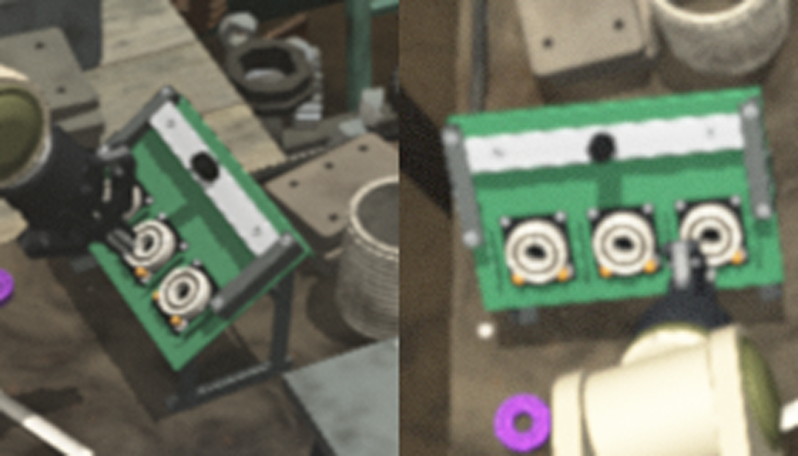

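The spare sits in its bay like its neighbours, at top crop (710,235), with the two bearings beside it unmoved. Next I'll put the closed fingers up-slope of the knob (top crop (601,148)).

```bash
python3 -m crank '[[[0.36,0.62,0,0,0,0,0],[0.36,0.62,0,0,0,0,0],[0.36,0.62,0,0,0,0,0],[0.36,0.62,0,0,0,0,0],[0.36,0.62,0,0,0,0,0],[0.36,0.62,0,0,0,0,0],[0.36,0.62,0,0,0,0,0],[0.35,0.62,0,0,0,0,0]]]'
python3 -m crank '[[[0,0,0.5,0,0,0,0],[0,0,0.6,0,0,0,0],[0,0,0.6,0,0,0,0],[0,0,0.5,0,0,0,0],[0,0,0.4,0,0,0,0],[0,0,0.3,0,0,0,0],[0,0,0.1,0,0,0,0],[0,0,0,0,0,0,0]]]'
python3 -c "
from h import *
go(brd(124,0.5,36),RB)
cv2.imwrite('pics/s7.png',cv2.resize(np.hstack([capture('scene')[80:240,260:400],capture('top')[120:280,130:270]]),None,fx=2.85,fy=2.85,interpolation=2))"
```

```text
time_s: 27.1
eef_pos: [579.7, 259.6, 265.5]
ee_rot: [0.206, 0.653, 0.695, 0.219]
force: [0.3, -0.5, 0.3]
grip_width: -0.002
grip_force: 0.0
time_s: 27.9
eef_pos: [622.1, 261.8, 204.3]
ee_rot: [0.206, 0.653, 0.695, 0.219]
force: [-0.2, 0.3, -0.4]
grip_width: 0.005
grip_force: 0.0
t 27.9 pos [622.11 261.82 204.33] F [-0.22  0.3  -0.44] grip 0.4059418842892677 0.0
turn units [-0.   -0.02  0.02]
shift units, target axes [-0.03 -0.02  0.02]  in current axes [-0.03 -0.02  0.02]
```

View pics/s7.png

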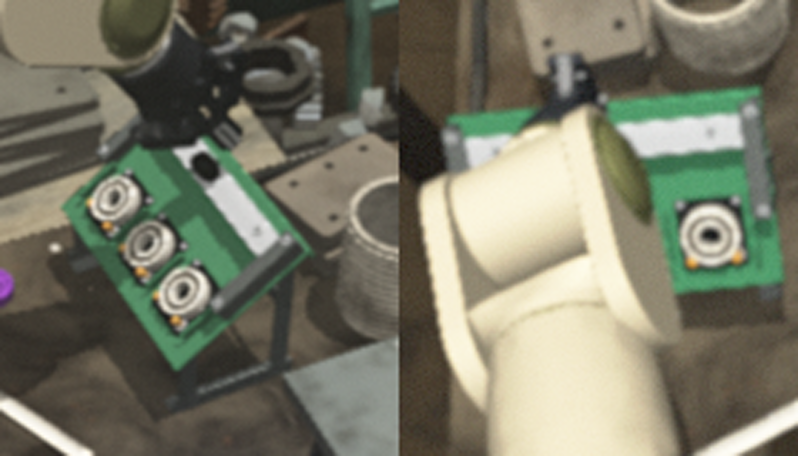

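The closed fingers are up-slope of the knob, at scene crop (228,138). Pushing down-slope.

```bash
python3 -m crank '[[[0,-0.15,0,0,0,0,0],[0,-0.2,0,0,0,0,0],[0,-0.25,0,0,0,0,0],[0,-0.3,0,0,0,0,0],[0,-0.3,0,0,0,0,0],[0,-0.3,0,0,0,0,0],[0,-0.3,0,0,0,0,0],[0,-0.3,0,0,0,0,0]]]'
python3 -m crank '[[[0,-0.15,0,0,0,0,0],[0,-0.1,0,0,0,0,0],[0,-0.05,0,0,0,0,0],[0,-0.04,0,0,0,0,0],[0,-0.02,0,0,0,0,0],[0,0,0,0,0,0,0],[0,0,0,0,0,0,0],[0,0,0,0,0,0,0]]]'
python3 -c "
from h import *
go(brd(59.5,0.5,36),RB);print(s@sense()['force'],n@sense()['force'])"
```

```text
time_s: 28.8
eef_pos: [578.7, 259.2, 174.2]
ee_rot: [0.206, 0.653, 0.695, 0.219]
force: [2.7, 0.5, 1.8]
grip_width: -0.002
grip_force: 1.4
time_s: 29.6
eef_pos: [571.8, 258.7, 169.2]
ee_rot: [0.206, 0.653, 0.695, 0.219]
force: [-0.1, 1.4, 2.5]
grip_width: 0.002
grip_force: 1.2
t 29.6 pos [571.85 258.69 169.25] F [-0.06  1.36  2.54] grip 0.16006070871395792 1.1934632062911987
turn units [ 0.   -0.02  0.02]
shift units, target axes [-0.02 -0.14  0.02]  in current axes [-0.02 -0.14  0.02]
1.4772090972219445 2.0704008659687343
```

```bash
python3 -m crank '[[[0,-0.04,0,0,0,0,0],[0,-0.04,0,0,0,0,0],[0,-0.04,0,0,0,0,0],[0,0,0,0,0,0,0],[0,0,0,0,0,0,0],[0,0,0,0,0,0,0],[0,0,0,0,0,0,0],[0,0,0,0,0,0,0]]]'
python3 -c "
from h import *
go(brd(59.5,0.5,36),RB);print(s@sense()['force'],n@sense()['force'])"
python3 -m crank '[[[0,-0.04,0,0,0,0,0],[0,-0.04,0,0,0,0,0],[0,0,0,0,0,0,0],[0,0,0,0,0,0,0],[0,0,0,0,0,0,0],[0,0,0,0,0,0,0],[0,0,0,0,0,0,0],[0,0,0,0,0,0,0]]]'
python3 -c "
from h import *
go(brd(59.5,0.5,36),RB);print(s@sense()['force'],n@sense()['force'])"
```

```text
time_s: 30.4
eef_pos: [569.3, 258.5, 167.3]
ee_rot: [0.206, 0.653, 0.695, 0.219]
force: [-0.2, 1.0, 2.1]
grip_width: 0.003
grip_force: 0.7
t 30.4 pos [569.28 258.45 167.35] F [-0.2   1.04  2.07] grip 0.24624467561295443 0.7038004836067557
turn units [-0.   -0.02  0.02]
shift units, target axes [-0.02 -0.02  0.02]  in current axes [-0.02 -0.02  0.02]
1.0692738180569725 1.7750300205644136
time_s: 31.2
eef_pos: [567.7, 258.4, 166.3]
ee_rot: [0.206, 0.653, 0.695, 0.219]
force: [0.7, 1.3, 1.8]
grip_width: -0.001
grip_force: 0.8
t 31.2 pos [567.65 258.44 166.28] F [0.66 1.28 1.8 ] grip -0.06942988452339448 0.7693728106096387
turn units [ 0.   -0.02  0.03]
shift units, target axes [-0.02  0.06  0.02]  in current axes [-0.02  0.06  0.02]
1.6346756201443053 1.052462338066539
```

```bash
python3 -m crank '[[[0,-0.04,0,0,0,0,0],[0,-0.04,0,0,0,0,0],[0,0,0,0,0,0,0],[0,0,0,0,0,0,0],[0,0,0,0,0,0,0],[0,0,0,0,0,0,0],[0,0,0,0,0,0,0],[0,0,0,0,0,0,0]]]'
python3 -m crank '[[[0,-0.04,0,0,0,0,0],[0,-0.04,0,0,0,0,0],[0,0,0,0,0,0,0],[0,0,0,0,0,0,0],[0,0,0,0,0,0,0],[0,0,0,0,0,0,0],[0,0,0,0,0,0,0],[0,0,0,0,0,0,0]]]'
python3 -c "
from h import *
go(brd(59.5,0.5,36),RB);print(s@sense()['force'],n@sense()['force'])
cv2.imwrite('pics/s8.png',cv2.resize(np.hstack([capture('scene')[80:240,260:400],capture('top')[120:280,130:270]]),None,fx=2.85,fy=2.85,interpolation=2))"
```

```text
time_s: 32.0
eef_pos: [566.0, 258.3, 165.1]
ee_rot: [0.206, 0.653, 0.695, 0.219]
force: [1.1, -0.4, 1.9]
grip_width: -0.002
grip_force: 0.7
time_s: 32.8
eef_pos: [565.4, 258.4, 165.0]
ee_rot: [0.207, 0.653, 0.695, 0.221]
force: [5.4, 0.8, 2.0]
grip_width: -0.001
grip_force: 2.7
t 32.8 pos [565.43 258.37 165.05] F [5.43 0.83 2.02] grip -0.07761436858468779 2.683977819979191
turn units [ 0.02 -0.02  0.02]
shift units, target axes [-0.02  0.16  0.03]  in current axes [-0.02  0.16  0.03]
5.6416491026638305 -1.479839462229078
```

View pics/s8.png

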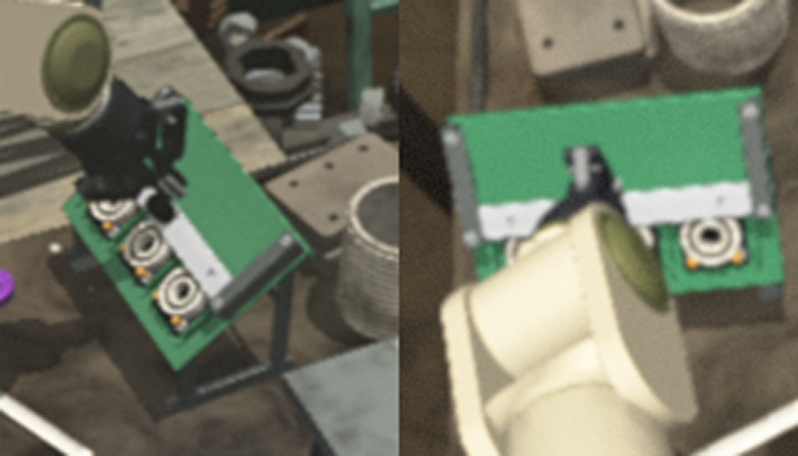

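The bar is now over the rims, at scene crop (190,245), and something has started to resist. I'll press a little more to tell whether it's the stop.

```bash
python3 -m crank '[[[0,-0.04,0,0,0,0,0],[0,-0.04,0,0,0,0,0],[0,-0.04,0,0,0,0,0],[0,0,0,0,0,0,0],[0,0,0,0,0,0,0],[0,0,0,0,0,0,0],[0,0,0,0,0,0,0],[0,0,0,0,0,0,0]]]'
python3 -c "
from h import *
go(brd(59.5,0.5,36),RB);print(s@sense()['force'],n@sense()['force'])"
```

```text
time_s: 33.7
eef_pos: [564.7, 258.4, 165.2]
ee_rot: [0.208, 0.652, 0.694, 0.223]
force: [13.4, 0.9, 5.4]
grip_width: 0.004
grip_force: 5.5
t 33.7 pos [564.73 258.45 165.18] F [13.41  0.87  5.45] grip 0.3360773305133014 5.515020552556962
turn units [ 0.06 -0.03  0.02]
shift units, target axes [-0.03  0.18  0.05]  in current axes [-0.03  0.18  0.05]
14.134491517672831 -3.246616020080854
```

```bash
python3 -m crank '[[[0,-0.04,0,0,0,0,0],[0,-0.04,0,0,0,0,0],[0,0,0,0,0,0,0],[0,0,0,0,0,0,0],[0,0,0,0,0,0,0],[0,0.1,0,0,0,0,0],[0,0.2,0,0,0,0,0],[0,0.2,0,0,0,0,0]]]'
python3 -m crank '[[[0,0,-0.5,0,0,0,0],[0,0,-0.8,0,0,0,0],[0,0,-1,0,0,0,0],[0,0,-1,0,0,0,0],[0,0,-1,0,0,0,0],[0,0,-1,0,0,0,0],[0.8,0,-1,0,0,0,0],[0.8,0,-1,0,0,0,0]]]'
python3 -m crank '[[[1,0,0,0,0,0,0],[1,0,0,0,0,0,0],[1,0,0,0,0,0,0],[1,0,0,0,0,0,0],[1,0,0,0,0,0,0],[1,0,0,0,0,0,0],[1,0,0,0,0,0,0],[1,0,0,0,0,0,0]]]'
python3 - <<'E'
from h import *
S=capture('scene');T=capture('top');cv2.imwrite('pics/S9.png',S);cv2.imwrite('pics/T9.png',T)
a=cv2.resize(S[120:220,270:370],None,fx=4,fy=4,interpolation=2);b=cv2.resize(T[140:240,140:273],None,fx=3,fy=3,interpolation=2)
o=np.zeros((400,800,3),np.uint8);o[:,:400]=a;o[:300,400:799]=b;cv2.imwrite('pics/s9.png',o);print(sense()['eef_pos'])
E
```

```text
time_s: 34.5
eef_pos: [570.1, 258.4, 167.7]
ee_rot: [0.205, 0.653, 0.695, 0.218]
force: [-0.7, 0.9, -0.0]
grip_width: 0.004
grip_force: 0.0
time_s: 35.3
eef_pos: [462.0, 291.8, 318.9]
ee_rot: [0.206, 0.653, 0.695, 0.219]
force: [1.2, 0.3, 0.2]
grip_width: 0.001
grip_force: 0.0
time_s: 36.1
eef_pos: [450.0, 492.3, 317.9]
ee_rot: [0.206, 0.653, 0.695, 0.219]
force: [0.6, -0.4, 0.5]
grip_width: -0.003
grip_force: 0.0
[449.68 493.39 317.14]
```

View pics/s9.png

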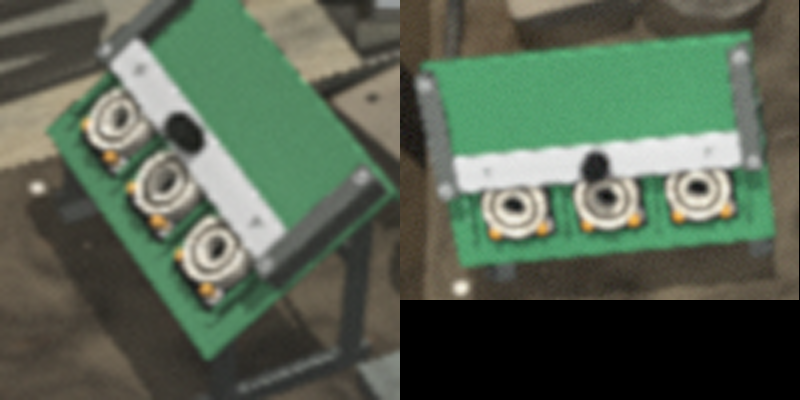

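That view shows the bar lying over the upper rims of all three bearings, with the knob at top crop (595,166) and scene crop (184,132). It was my 12th picture, and the limit is 10, so I'll view no more. The last check of keeper travel and bearing positions is numeric only.

Run:
```python
from h import *
def onb(cam,uv,h):
    o,d=ray(cam,uv);p=o+d*((D+h)-o@n)/(d@n);return np.array([p@s-SEAT,p@l-LAT])
print("knob now/before top",onb("top",(205,195.3),46),onb("top",(201,171.8),46))
print("knob now/before scene",onb("scene",(316,153),44),onb("scene",(332,138.2),44))
for k,uv in(("bores L",(515,205)),("M",(606,197)),("R",(698,187))): print(k,onb("top",(140+(uv[0]-400)/3,140+uv[1]/3),7))
T=cv2.imread('pics/T9.png')
H=cv2.cvtColor(T,cv2.COLOR_BGR2HSV);M=cv2.inRange(H,(0,0,125),(179,70,255))
x,y,w,h=310,205,130,60
for c_ in cv2.findContours(M[y:y+h,x:x+w],0,2)[0]:
    if cv2.contourArea(c_)>150:
        e=cv2.fitEllipse(c_);u=(e[0][0]+x,e[0][1]+y);print("tray ring",u,e[1],onz("top",u,20)-TRAY)
```

```text
knob now/before top [34.45 -0.74] [90.08 -0.66]
knob now/before scene [32.11 -4.86] [89.6  -4.74]
bores L [-4.01 73.09]
M [-4.58  1.87]
R [ -3.58 -70.49]
tray ring (328.65666007995605, 238.75083923339844) (24.60001564025879, 24.867589950561523) [ -5.22 111.53  20.  ]
tray ring (418.1229476928711, 231.61391067504883) (25.400331497192383, 25.669981002807617) [   3.91 -110.04   20.  ]
```

```bash
python3 -c "
from rig import *
print(finish_job())"
```

```text
the job is handed in; nothing more can be done
None
```

The job is handed in but no verdict came back; my last measurements show the large bearing flat in the tray's left compartment, the spare seated level with its neighbours and the keeper against its stop (knob 32–34 mm above the seats, 34 is home), but I viewed 12 pictures, two over the limit of 10.

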